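Set the fired-clay baubles on their ring stands

TASK

Set the four round terracotta baubles from the tray on the white ring stands on the wooden board, each on the ring of its own size (largest ball on the largest ring, and so on down to the smallest), so that they are seated and cannot roll off. Set them down gently without dropping them, keep the rings flat on the board, and leave the little beaker standing in the tray where it is.

Things in the scene. Friction and masses are not known exactly. Their poses are not given: they have to be found in the camera images.
- ball_a: the largest of four plain terracotta balls (hollow fired-clay baubles with two thin dark bands and a tiny hanging hole), 62 mm in diameter; it starts lying free on the floor of the shallow plywood tray (280 x 300 mm; floor 5 mm above the table, its rim 9 mm above that floor) and rolls when nudged. Origin at the ball's centre; its axes turn with it as it rolls.
- ball_b: the second largest of four plain terracotta balls (hollow fired-clay baubles with two thin dark bands and a tiny hanging hole), 52 mm in diameter; it starts lying free on the floor of the shallow plywood tray (280 x 300 mm; floor 5 mm above the table, its rim 9 mm above that floor) and rolls when nudged. Origin at the ball's centre; its axes turn with it as it rolls.
- ball_c: the second smallest of four plain terracotta balls (hollow fired-clay baubles with two thin dark bands and a tiny hanging hole), 41 mm in diameter; it starts lying free on the floor of the shallow plywood tray (280 x 300 mm; floor 5 mm above the table, its rim 9 mm above that floor) and rolls when nudged. Origin at the ball's centre; its axes turn with it as it rolls.
- ball_d: the smallest of four plain terracotta balls (hollow fired-clay baubles with two thin dark bands and a tiny hanging hole), 30 mm in diameter; it starts lying free on the floor of the shallow plywood tray (280 x 300 mm; floor 5 mm above the table, its rim 9 mm above that floor) and rolls when nudged. Origin at the ball's centre; its axes turn with it as it rolls.
- ring_a: the largest of four loose white ceramic ring stands, standing on the pale wooden board (270 x 290 mm, top 18 mm above the table); for the largest ball: 58 mm outside and 44 mm inside diameter, 12 mm high, z up. Origin at the centre of its underside; the centre of its own ball, when seated on the ring's inner edge, is 34 mm above this origin. It slides if pushed.
- ring_b: the second largest of four loose white ceramic ring stands, standing on the pale wooden board (270 x 290 mm, top 18 mm above the table); for the second largest ball: 49 mm outside and 36 mm inside diameter, 12 mm high, z up. Origin at the centre of its underside; the centre of its own ball, when seated on the ring's inner edge, is 31 mm above this origin. It slides if pushed.
- ring_c: the second smallest of four loose white ceramic ring stands, standing on the pale wooden board (270 x 290 mm, top 18 mm above the table); for the second smallest ball: 39 mm outside and 28 mm inside diameter, 12 mm high, z up. Origin at the centre of its underside; the centre of its own ball, when seated on the ring's inner edge, is 27 mm above this origin. It slides if pushed.
- ring_d: the smallest of four loose white ceramic ring stands, standing on the pale wooden board (270 x 290 mm, top 18 mm above the table); for the smallest ball: 29 mm outside and 20 mm inside diameter, 12 mm high, z up. Origin at the centre of its underside; the centre of its own ball, when seated on the ring's inner edge, is 23 mm above this origin. It slides if pushed.
- beaker: small open terracotta beaker, 42 mm across the rim and 50 mm high, standing in the tray among the balls; not to be moved. Origin at the centre of its underside, z up.

How it is judged:
By the outcome, as a careful person would: the job done as asked, in the order asked, and still so for the second after the job is handed in, with the robot touching nothing.
It also fails if it takes over 104 s, if anything falls off the work surface, if the arm or the gripper's body presses on something with over 40 N, if the wrist force passes 120 N, or if a joint passes its speed limit or range.

ROBOT

A 6-joint arm with a two-finger parallel gripper is mounted at the origin on the work surface. World frame = base frame: x ahead of the robot, y to its left, z up, the work surface at z = 0. Lengths are in m, angles in rad, forces in N, time in s.
With the tool pointing down it reaches from about 0.375 to 0.9 m from the base axis. Payload 3.1 kg.
Tool frame: the origin (TCP) lies midway between the tips of the shut fingers; the grasp point (between the pads) lies robot.grip_depth behind it (robot.grip_depth is the distance from the TCP to the grasp point, in m); z points along the fingers, y is the line along which they close (so a half turn about z gives the same grasp; the last joint's range is limited). The gripper opens to 87 mm and grips with 3 to 60 N. Pads are 19 mm wide; open, the fingers measure 117 mm over their backs; the gripper's body (75 mm by 190 mm) begins 51 mm behind the grasp point.
Start: joints at [-1.331, 0.527, 1.433, -0, 1.181, -0.178], TCP at [0.254, -0.571, 0.223] pointing down, gripper open.
Joint ranges: [-3.08, 3.08], [-0.75, 2.2], [0.22, 2.44], [-1.43, 4.57], [0, 2.65], [-2.85, 2.85]. Speed limits (rad/s): [2.79, 2.79, 3.14, 3.14, 3.14, 3.14].

INTERFACE

Orientations are given as a unit quaternion [x, y, z, w].
In Python, from rig import robot, imaging, readout gives the robot as it stands (robot), with the cameras (imaging) and the readings (readout).
- The arm moves only by the shell command python3 nudge.py 'ROWS' [OPENING] [FORCE]. ROWS is a JSON list of rows, 1 to 20 of them, each of 4 numbers: dx, dy, dz in m, then a turn about the tool's z in rad; each row shifts and turns the commanded pose from where the row before left it, along the tool's axes as they then stand; what a row does not reach is not made up. A row lasts 1/12 s, in which the tool goes at most 0.0417 m and 0.125 rad, less where a joint would pass 70% of its speed; a pose out of reach is approached as far as the arm can. OPENING is the finger opening in m, set as the command begins (- or left out keeps the last). The fingers move at their own pace and stop on an object; FORCE is the grip in N (left out, the last holds). Time passes only in rows, so rows that do not move let the fingers close. It prints the time, the measured TCP pose, the force, the opening and the grip force at its end.
- readout.get_obs(): the state, without advancing time (a new reading comes with each control period).
- imaging.camera(name): name is "scene" or "top" or "wrist"; returns a dict with "img" (400x640x3 uint8, red, green, blue), "fx", "fy", "cx", "cy" (pixels), "xyz" and "attitude" of the camera in the world. Camera axes: x right, y down, z forward; pixel columns grow to the right and rows downward; lengths in m; the calibration is good to about 2 mm. A picture is of the moment at which its call begins. There is no depth.
- robot.hand_in(): hands the job in; it is judged then, once.
The state is a dict: "time": time; "q": joint angles; "joint_velocities": joint speeds; "joint_torque": joint torques, N m; "position": TCP position; "tool_rot": TCP orientation; "ft_force": force on the tool from outside, world axes, zero at the start; "moment": the same for the moment, N m; "grip_width": finger opening in m; "grip_force": force on a finger pad.
Only numpy, scipy, OpenCV 4.12 (cv2) and the standard library are available. Lean on these libraries where they do the work, as an engineer would, in place of code of your own. Each camera call takes 0.05 s, during which the arm holds its last target. There are 200 camera calls.

## Working session

There is one attempt and no reset: what is moved stays moved. The work goes in short steps, Python scripts to look and compute and a shell command to move; the robot and the scene stay as the last step left them, time stands still between calls to the robot, and variables do not carry over. Pictures are saved under pics/ and viewed, at most 14 in all, crops included, and the job is handed in when it is done.

```bash
ls; mkdir -p pics
python3 - <<'E'
from rig import robot, imaging, readout
import cv2
print(robot.grip_depth); o=readout.get_obs(); print(o)
for n in("top","scene"):
    c=imaging.camera(n); cv2.imwrite(f"pics/{n}0.png",c["img"][:,:,::-1]); print(n,{k:v for k,v in c.items() if k!="img"})
E
```

```text
nudge.py
pics
rig.py
0.0187
{'time': 0.0, 'q': array([-1.33148792e+00,  5.28453561e-01,  1.43388427e+00,  3.34119279e-05,
        1.18139308e+00, -1.78493700e-01]), 'joint_velocities': array([ 0.00109054, -0.00034696, -0.00081858,  0.00024643, -0.00116958,
        0.00050756]), 'joint_torque': array([-1.89152120e-04, -4.40044320e+01, -1.76590133e+01,  6.33050082e-02,
        5.81241434e-02, -1.53144997e-04]), 'position': array([ 0.25346111, -0.57051054,  0.22158511]), 'tool_rot': array([ 9.78260170e-01,  2.07378631e-01, -1.70630624e-05, -1.06910586e-03]), 'ft_force': array([0.74110133, 0.43040195, 1.03786476]), 'moment': array([-0.00527315,  0.00129564, -0.02863398]), 'grip_force': 0.0, 'grip_width': 0.08669983425233453}
top {'fx': 406.45230510444094, 'fy': 406.45230510444094, 'cx': 326.09293180129464, 'cy': 199.14688551862656, 'xyz': array([0.37122369, 0.01659279, 1.0050922 ]), 'attitude': array([ 0.7122132 , -0.69587662,  0.06616238, -0.06426994])}
scene {'fx': 393.8648016936384, 'fy': 393.8648016936384, 'cx': 320.45724635479314, 'cy': 193.31685904897682, 'xyz': array([ 0.78615225, -0.34650052,  0.65516769]), 'attitude': array([ 0.90890401,  0.28667921, -0.09402595, -0.28786741])}
```

View pics/top0.png

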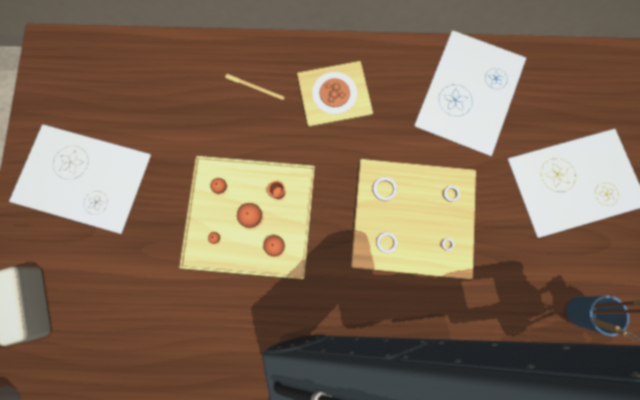

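View pics/scene0.png

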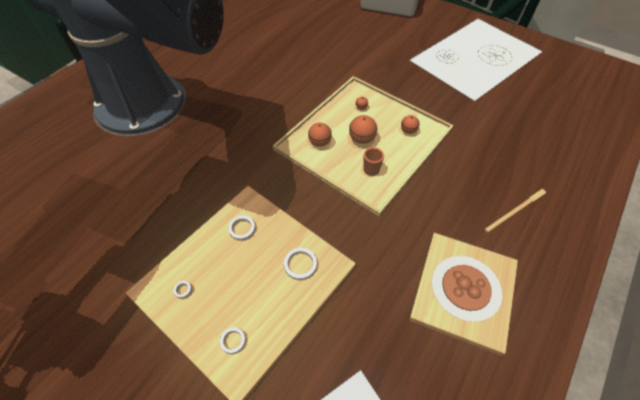

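Top view: balls a (249,215), b (274,245), c (218,186), d (214,238), and the beaker at (277,190). Rings a (385,188), b (387,242), c (452,194), d (447,244). The scene view shows the same layout, with balls at (363,129), (320,134), (410,124), (362,103), the beaker at (373,161), and rings at (300,264), (241,228), (233,340), (182,290).

```bash
cat > h.py <<'E'
import numpy as np, cv2
from rig import robot, imaging, readout
from scipy.spatial.transform import Rotation as R
BZ=dict(a=.036,b=.031,c=.0255,d=.020)
def blobs(img,kind):
    hsv=cv2.cvtColor(img,cv2.COLOR_RGB2HSV)
    if kind=="ball": m=((hsv[...,0]<11)|(hsv[...,0]>172))&(hsv[...,1]>140)&(hsv[...,2]>70)
    else: m=(hsv[...,1]<50)&(hsv[...,2]>130)
    out=[]
    for c in cv2.findContours(m.astype(np.uint8),cv2.RETR_EXTERNAL,cv2.CHAIN_APPROX_NONE)[0]:
        if len(c)<12: continue
        M=cv2.moments(cv2.convexHull(c))
        if M["m00"]<30: continue
        out.append((M["m10"]/M["m00"],M["m01"]/M["m00"],M["m00"]))
    return np.array(out)
def near(b,uv,tol=12):
    d=np.hypot(*(b[:,:2]-uv).T); i=d.argmin()
    return b[i] if d[i]<tol else None
def cast(c,uv,z):
    d=R.from_quat(c["attitude"]).apply([(uv[0]-c["cx"])/c["fx"],(uv[1]-c["cy"])/c["fy"],1])
    return (c["xyz"]+d*(z-c["xyz"][2])/d[2])[:2]
def project(c,p):
    q=R.from_quat(c["attitude"]).inv().apply(np.array(p)-c["xyz"])
    return np.array([c["fx"]*q[0]/q[2]+c["cx"],c["fy"]*q[1]/q[2]+c["cy"]])
def rows_to(xy,z,yaw):
    "remaining tool-frame shift to world xy,z and tool turn to y-axis closing direction yaw (mod pi)"
    o=readout.get_obs(); r=R.from_quat(o["tool_rot"])
    y=r.apply([0,1,0]); a=np.arctan2(y[1],y[0])
    t=(a-yaw+np.pi/2)%np.pi-np.pi/2   # tool z down: +turn lowers world angle
    d=r.inv().apply(np.array([*xy,z])-o["position"])
    print("shift",d.round(4),"turn",round(t,3),"yaw now",round(a,3),"q6",o["q"][5].round(2),"rad",np.hypot(*xy).round(3))
E
python3 - <<'E'
from h import *
T=dict(a=(249,215),b=(274,245),c=(218,186),d=(214,238),k=(277,190)); S=dict(a=(363,129),b=(320,134),c=(410,124),d=(362,103),k=(373,161))
TR=dict(a=(385,188),b=(387,242),c=(452,194),d=(447,244)); SR=dict(a=(300,264),b=(241,228),c=(233,340),d=(182,290))
t=imaging.camera("top");s=imaging.camera("scene")
for kind,A,B in(("ball",T,S),("ring",TR,SR)):
    bt,bs=blobs(t["img"],kind),blobs(s["img"],kind)
    for k in A:
        z=(BZ.get(k,.045) if kind=="ball" else .030)
        p,q=near(bt,A[k]),near(bs,B[k])
        print(kind,k,None if p is None else (cast(t,p,z).round(4),p[2]),None if q is None else (cast(s,q,z).round(4),q[2]))
E
```

```text
ball a (array([0.5097, 0.2007]), np.float64(388.5)) (array([0.504 , 0.2084]), np.float64(392.5))
ball b (array([0.4386, 0.1391]), np.float64(260.5)) (array([0.433 , 0.1424]), np.float64(294.5))
ball c (array([0.5827, 0.2831]), np.float64(135.5)) (array([0.58  , 0.2872]), np.float64(165.0))
ball d (array([0.4546, 0.2863]), np.float64(62.5)) (array([0.4522, 0.2899]), np.float64(62.0))
ball k (array([0.5717, 0.1372]), np.float64(171.5)) (array([0.5725, 0.1414]), np.float64(161.0))
ring a (array([ 0.5836, -0.1269]), np.float64(433.5)) (array([ 0.5847, -0.1279]), np.float64(792.0))
ring b (array([ 0.452 , -0.1316]), np.float64(333.5)) (array([ 0.4528, -0.1321]), np.float64(476.5))
ring c (array([ 0.5752, -0.2902]), np.float64(197.5)) (array([ 0.5763, -0.2913]), np.float64(497.0))
ring d (array([ 0.4512, -0.2777]), np.float64(116.0)) (array([ 0.4518, -0.2779]), np.float64(210.5))
```

```bash
python3 -c "
from h import *
rows_to((.507,.204),.2216,-np.pi/2)"
```

```text
shift [ 0.5461 -0.6053  0.0013] turn 0.418 yaw now -1.153 q6 -0.18 rad 0.547
```

```bash
python3 nudge.py '[[0.026,-0.0288,0,0],[0.026,-0.0288,0,0],[0.026,-0.0288,0,0],[0.026,-0.0288,0,0],[0.026,-0.0288,0,0],[0.026,-0.0288,0,0],[0.026,-0.0288,0,0],[0.026,-0.0288,0,0],[0.026,-0.0288,0,0],[0.026,-0.0288,0,0],[0.026,-0.0288,0,0],[0.026,-0.0288,0,0],[0.026,-0.0288,0,0],[0.026,-0.0288,0,0],[0.026,-0.0288,0,0],[0.026,-0.0288,0,0],[0.026,-0.0288,0,0],[0.026,-0.0288,0,0],[0.026,-0.0288,0,0],[0.026,-0.0288,0,0]]'
python3 nudge.py '[[0.026,-0.0288,0,0],[0,0,0,0.105],[0,0,0,0.105],[0,0,0,0.105],[0,0,0,0.105],[0,0,0,0],[0,0,0,0]]'
python3 - <<'E'
from h import *
c=imaging.camera("wrist"); cv2.imwrite("pics/w0.png",c["img"][:,:,::-1]); print(c["xyz"],c["fx"],R.from_quat(c["attitude"]).as_matrix().round(2))
rows_to((.507,.204),.2216,-np.pi/2)
for n,p in dict(a=(.507,.204),b=(.436,.141),c=(.581,.285),d=(.453,.288)).items():
    u=project(c,[*p,BZ[n]]); b=near(blobs(c["img"],"ball"),u,60); print(n,u.round(),b, None if b is None else cast(c,b,BZ[n]).round(4))
E
```

```text
time: 1.87
position: [0.4953, 0.1683, 0.2225]
tool_rot: [0.978, 0.208, -0.0, 0.0]
ft_force: [0.7, -0.1, -0.8]
grip_width: 0.0871
grip_force: 0.0
time: 2.45
position: [0.5071, 0.2031, 0.2224]
tool_rot: [1.0, 0.0, -0.0, 0.0]
ft_force: [0.7, -0.1, 0.3]
grip_width: 0.0868
grip_force: 0.0
[0.57577435 0.20259081 0.38495928] 296.5389419846792 [[ 0.   -0.97 -0.26]
 [-1.   -0.    0.  ]
 [-0.    0.26 -0.97]]
shift [-0.0002 -0.0009  0.0009] turn 0.0 yaw now -1.571 q6 1.75 rad 0.547
a [319. 181.] [ 321.51519809  180.20679645 1952.        ] [0.5081 0.2009]
b [368. 235.] [ 370.26306154  234.33234756 1183.5       ] [0.4372 0.1385]
c [250. 117.] [250.25142963 116.14812765 903.5       ] [0.5819 0.2842]
d [254. 220.] [255.04103967 219.52758778 365.5       ] [0.4531 0.2867]
```

View pics/w0.png

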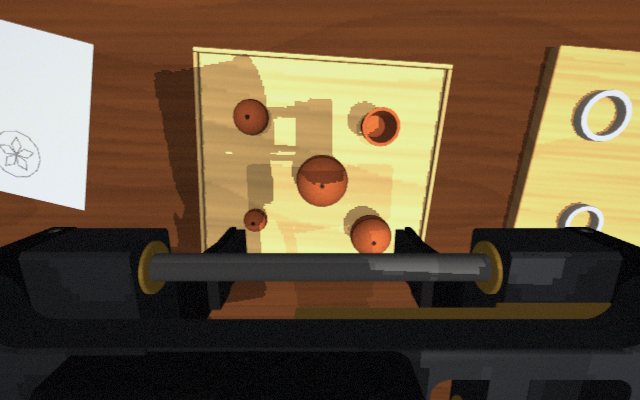

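Wrist view: ball a is at (321,180), b (370,234), c (250,116), d (255,220), with clear space for the fingers on both sides of ball a.

```bash
python3 nudge.py '[[0.0017,0.002,0.01,0],[0,0,0.04,0],[0,0,0.04,0],[0,0,0.04,0],[0,0,0.035,0],[0,0,0.025,0],[0,0,0.0135,0],[0,0,0,0],[0,0,0,0]]'
python3 nudge.py '[[0,0,0,0],[0,0,0,0],[0,0,0,0],[0,0,0,0],[0,0,0,0],[0,0,0,0],[0,0,0,0],[0,0,0,0]]' 0.05 8
```

```text
time: 3.25
position: [0.5084, 0.2007, 0.018]
tool_rot: [1.0, -0.001, -0.001, 0.0]
ft_force: [0.4, -0.3, 0.9]
grip_width: 0.087
grip_force: 0.0
time: 3.92
position: [0.5096, 0.2013, 0.0198]
tool_rot: [1.0, -0.001, 0.001, -0.0]
ft_force: [-0.3, -0.3, 5.8]
grip_width: 0.0616
grip_force: 8.0
```

```bash
python3 nudge.py '[[0,0,-0.01,0],[0,0,-0.03,0],[0,0,-0.04,0],[0,0,-0.04,0],[0,0,-0.01,0],[0.0083,0.0365,0,0],[0.0083,0.0365,0,0],[0.0083,0.0365,0,0],[0.0083,0.0365,0,0],[0.0083,0.0365,0,0],[0.0083,0.0365,0,0],[0.0083,0.0365,0,0],[0.0083,0.0365,0,0],[0.0083,0.0365,0,0],[0,0,0,0],[0,0,0,0],[0,0,0,0]]'
python3 - <<'E'
from h import *
c=imaging.camera("wrist"); cv2.imwrite("pics/w1.png",c["img"][:,:,::-1])
rows_to((.5842,-.1274),.0355,-np.pi/2)
b=blobs(c["img"],"ring")
for n,p in dict(a=(.5842,-.1274),b=(.4524,-.1318),c=(.5757,-.2907),d=(.4515,-.2778)).items():
    u=project(c,[*p,.03]); q=near(b,u,40); print(n,u.round(),q,None if q is None else cast(c,q,.03).round(4))
E
```

```text
time: 5.33
position: [0.5817, -0.1271, 0.1483]
tool_rot: [1.0, -0.002, -0.001, -0.001]
ft_force: [-0.4, 1.0, -1.0]
grip_width: 0.0615
grip_force: 8.0
shift [0.0028 0.0012 0.1129] turn -0.002 yaw now -1.573 q6 1.17 rad 0.598
a [320. 192.] [ 319.11945509  186.49220945 1957.5       ] [ 0.5895 -0.1266]
b [324. 310.] None None
c [487. 200.] [ 486.49963689  200.19927378 1147.5       ] [ 0.5755 -0.2903]
d [459. 311.] None None
```

View pics/w1.png

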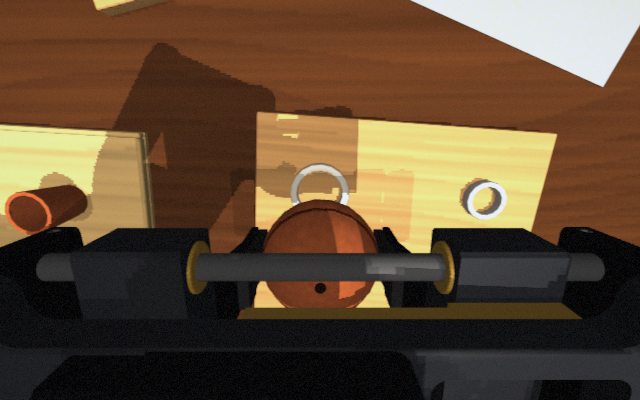

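Wrist view: ball a is held centred at about (320,256), and ring a sits just ahead at (320,190), partly hidden by the ball. Ring c is at (486,200). I'll check the in-hand offset next.

Run:
```python
from h import *
c=imaging.camera("wrist"); o=readout.get_obs()
img=c["img"]; hsv=cv2.cvtColor(img,cv2.COLOR_RGB2HSV)
m=(((hsv[...,0]<11)|(hsv[...,0]>172))&(hsv[...,1]>120)&(hsv[...,2]>40)).astype(np.uint8)
m[:,:200]=0;m[:,450:]=0;m[:195]=0
y,x=np.nonzero(m); print("rows",y.min(),y.max(),"cols",x.min(),x.max())
for off in(.014,.0165,.019):
    C=o["position"]+[0,0,off]; rel=C-c["xyz"]
    th=np.linspace(0,2*np.pi,73); r=.031; D=np.linalg.norm(rel); n=rel/D
    u=np.cross(n,[0,1,0]);u/=np.linalg.norm(u);v=np.cross(n,u)
    rim=np.array([project(c,C-n*r*r/D+r*np.sqrt(1-(r/D)**2)*(np.cos(t)*u+np.sin(t)*v)) for t in th])
    print(off,rim.min(0).round(1),rim.max(0).round(1))
rows_to((.5842,-.1274),.0355,-np.pi/2)
```

```text
rows 195 317 cols 200 378
0.014 [260.  195.2] [376.3 313.4]
0.0165 [259.  196.3] [377.2 316.6]
0.019 [258.  197.5] [378.1 319.8]
shift [0.0026 0.0016 0.1131] turn -0.001 yaw now -1.572 q6 1.17 rad 0.598
```

```bash
python3 nudge.py '[[0.003,0.001,0.01,0],[0,0,0.03,0],[0,0,0.03,0],[0,0,0.02,0],[0,0,0.01,0],[0,0,0.005,0],[0,0,0.003,0],[0,0,0,0],[0,0,0,0],[0,0,0,0]]'
python3 - <<'E'
from h import *
c=imaging.camera("scene"); cv2.imwrite("pics/s1.png",cv2.resize(c["img"][180:360,180:420,::-1],None,fx=3,fy=3)); rows_to((.5842,-.1274),.0355,-np.pi/2)
E
```

```text
time: 6.27
position: [0.5869, -0.1289, 0.0423]
tool_rot: [1.0, -0.001, 0.001, 0.001]
ft_force: [1.3, 0.2, 0.1]
grip_width: 0.0611
grip_force: 8.0
shift [-0.0026 -0.0015  0.0068] turn -0.002 yaw now -1.573 q6 1.17 rad 0.598
```

View pics/s1.png

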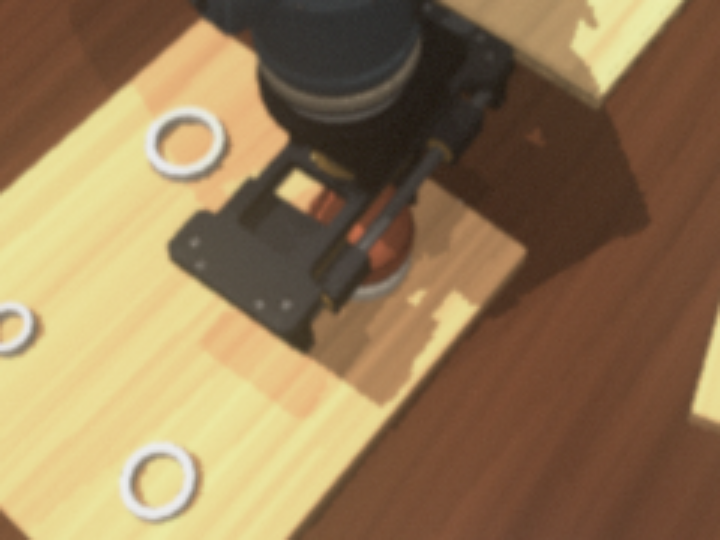

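The scene crop shows ball a over ring a, at about (375,240) in the crop, slightly above its seat.

```bash
python3 nudge.py '[[-0.0015,-0.0005,0.002,0],[0,0,0.0015,0],[0,0,0,0],[0,0,0,0]]'
python3 nudge.py '[[0,0,0.001,0],[0,0,0,0],[0,0,0,0]]'
python3 nudge.py '[[0,0,0.001,0],[0,0,0,0],[0,0,0,0]]'
```

```text
time: 6.65
position: [0.5843, -0.1281, 0.0376]
tool_rot: [1.0, -0.001, -0.0, -0.0]
ft_force: [-0.4, -0.3, -0.7]
grip_width: 0.0614
grip_force: 8.0
time: 6.9
position: [0.5845, -0.128, 0.0367]
tool_rot: [1.0, -0.001, 0.0, -0.0]
ft_force: [0.2, 0.4, 1.4]
grip_width: 0.0611
grip_force: 8.0
time: 7.15
position: [0.5846, -0.1278, 0.0361]
tool_rot: [1.0, -0.001, 0.0, -0.0]
ft_force: [-1.2, 2.3, 4.0]
grip_width: 0.0613
grip_force: 8.0
```

Contact with the ring at about 4 N, so I'm releasing and lifting straight up.

```bash
python3 nudge.py '[[0,0,0,0],[0,0,0,0],[0,0,0,0],[0,0,0,0],[0,0,0,0],[0,0,0,0]]' 0.08
python3 nudge.py '[[0,0,-0.01,0],[0,0,-0.03,0],[0,0,-0.04,0],[0,0,-0.04,0],[0,0,-0.03,0],[-0.04,0,0,0],[-0.04,0,0,0],[0,0,0,0]]'
python3 - <<'E'
from h import *
c=imaging.camera("wrist"); cv2.imwrite("pics/w2.png",c["img"][:,:,::-1])
u=project(c,[.5842,-.1274,.052]); q=near(blobs(c["img"],"ball"),u,40); print(u,q,cast(c,q,.052))
for n,p in dict(a=(.5842,-.1274),b=(.4524,-.1318),c=(.5757,-.2907),d=(.4515,-.2778)).items():
    u=project(c,[*p,.03]); q=near(blobs(c["img"],"ring"),u,40); print(n,u.round(),q,None if q is None else cast(c,q,.03).round(4))
rows_to((.438,.139),.15,-np.pi/2)
E
```

```text
time: 7.65
position: [0.5844, -0.1282, 0.0353]
tool_rot: [1.0, -0.001, -0.0, -0.0]
ft_force: [-0.0, -0.6, 0.0]
grip_width: 0.0795
grip_force: 0.0
time: 8.32
position: [0.4932, -0.1238, 0.1847]
tool_rot: [1.0, -0.001, -0.007, -0.003]
ft_force: [-1.3, 2.9, -1.5]
grip_width: 0.08
grip_force: 0.0
[324.06472541  94.86755901] [ 323.64326875   93.88733234 3355.        ] [ 0.58506734 -0.12700321]
a [324.  96.] None None
b [328. 220.] [ 327.33603936  219.09446494 1355.        ] [ 0.4534 -0.1316]
c [485. 105.] [ 485.33072057  104.24436194 1212.        ] [ 0.5765 -0.2907]
d [457. 221.] [457.04132231 220.50206612 484.        ] [ 0.4519 -0.2775]
shift [-0.0609 -0.2643  0.0367] turn -0.003 yaw now -1.574 q6 1.11 rad 0.46
```

View pics/w2.png

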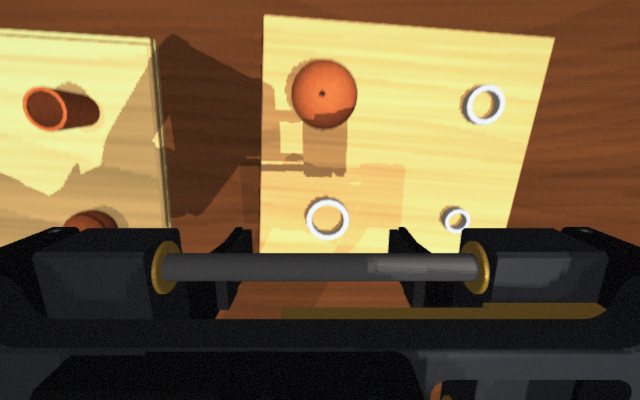

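Wrist view: ball a sits on ring a at (323,94). Free rings are b (327,219), c (485,104) and d (457,220). Next is ball b.

```bash
python3 nudge.py '[[-0.0095,-0.0381,0,0],[-0.0095,-0.0381,0,0],[-0.0095,-0.0381,0,0],[-0.0095,-0.0381,0,0],[-0.0095,-0.0381,0,0],[-0.0095,-0.0381,0,0],[-0.0095,-0.0381,0,0],[0,0,0,0],[0,0,0,0],[0,0,0,0],[0,0,0,0]]'
python3 - <<'E'
from h import *
c=imaging.camera("wrist"); b=blobs(c["img"],"ball")
for n,p in dict(b=(.438,.139),c=(.582,.2836),d=(.454,.2865)).items():
    u=project(c,[*p,BZ[n]]); q=near(b,u,40); print(n,u.round(),q,None if q is None else cast(c,q,BZ[n]).round(4))
rows_to((.438,.139),.0155,-np.pi/2)
E
```

```text
time: 9.28
position: [0.4396, 0.1381, 0.1858]
tool_rot: [1.0, -0.002, 0.001, 0.0]
ft_force: [-0.2, 0.3, 0.0]
grip_width: 0.0798
grip_force: 0.0
b [319. 188.] [ 318.70119934  189.59925558 1612.        ] [0.4366 0.139 ]
c [172.  45.] [ 171.93407919   45.46144565 1519.5       ] [0.5819 0.2839]
d [187. 172.] [186.45030864 173.24135802 540.        ] [0.4531 0.287 ]
shift [-0.0017 -0.0012  0.1702] turn -0.004 yaw now -1.575 q6 1.64 rad 0.46
```

```bash
python3 nudge.py '[[-0.0022,-0.001,0.01,0],[0,0,0.035,0],[0,0,0.04,0],[0,0,0.035,0],[0,0,0.03,0],[0,0,0.015,0],[0,0,0.005,0],[0,0,0,0],[0,0,0,0]]'
python3 nudge.py '[[0,0,0,0],[0,0,0,0],[0,0,0,0],[0,0,0,0],[0,0,0,0],[0,0,0,0],[0,0,0,0],[0,0,0,0]]' 0.04 8
python3 nudge.py '[[0,0,-0.01,0],[0,0,-0.03,0],[0,0,-0.04,0],[0,0,-0.04,0],[0,0,-0.01,0],[0,0,0,0],[0,0,0,0],[0,0,0,0]]'
python3 -c "
from h import *
rows_to((.453,-.1317),.034,-np.pi/2)"
```

```text
time: 10.08
position: [0.4372, 0.1392, 0.0159]
tool_rot: [1.0, -0.002, 0.0, -0.0]
ft_force: [-0.4, -1.0, 0.0]
grip_width: 0.0802
grip_force: 0.0
time: 10.75
position: [0.4366, 0.14, 0.0159]
tool_rot: [1.0, -0.001, 0.0, -0.0]
ft_force: [-0.1, -0.6, 3.6]
grip_width: 0.0516
grip_force: 8.0
time: 11.42
position: [0.435, 0.1399, 0.1447]
tool_rot: [1.0, -0.001, -0.001, 0.0]
ft_force: [-0.1, 0.1, -0.6]
grip_width: 0.051
grip_force: 8.0
shift [0.0189 0.2715 0.1107] turn -0.002 yaw now -1.573 q6 1.64 rad 0.472
```

```bash
python3 nudge.py '[[0.0023,0.0387,0,0],[0.0023,0.0387,0,0],[0.0023,0.0387,0,0],[0.0023,0.0387,0,0],[0.0023,0.0387,0,0],[0.0023,0.0387,0,0],[0.0023,0.0387,0,0],[0,0,0.02,0],[0,0,0.035,0],[0,0,0.03,0],[0,0,0.015,0],[0,0,0.005,0],[0,0,0,0],[0,0,0,0],[0,0,0,0],[0,0,0,0]]'
python3 - <<'E'
from h import *
rows_to((.453,-.1317),.034,-np.pi/2)
c=imaging.camera("wrist"); 
rows_to((.453,-.1317),.034,-np.pi/2)
c=imaging.camera("wrist"); cv2.imwrite("pics/w3.png",c["img"][:,:,::-1])
rows_to((.453,-.1317),.034,-np.pi/2)
E
```

```text
time: 12.75
position: [0.4525, -0.1312, 0.0415]
tool_rot: [1.0, -0.001, 0.001, 0.001]
ft_force: [0.1, 0.3, -0.2]
grip_width: 0.0513
grip_force: 8.0
shift [0.0005 0.0005 0.0075] turn -0.002 yaw now -1.573 q6 1.05 rad 0.472
shift [0.0004 0.0005 0.0076] turn -0.002 yaw now -1.573 q6 1.05 rad 0.472
shift [0.0005 0.0005 0.0075] turn -0.002 yaw now -1.573 q6 1.05 rad 0.472
```

View pics/w3.png

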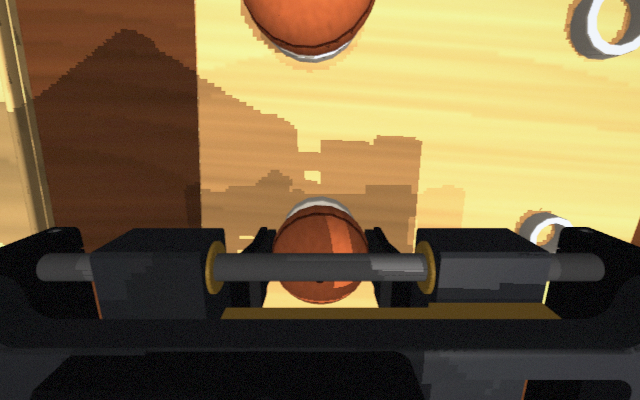

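Wrist view: ball b is held at (320,255), laterally centred on ring b, whose far edge shows at (320,203). I'm lowering it onto the ring.

```bash
python3 nudge.py '[[0.0005,0.0005,0.003,0],[0,0,0.0025,0],[0,0,0,0],[0,0,0,0],[0,0,0,0]]'
python3 nudge.py '[[0,0,0.001,0],[0,0,0,0],[0,0,0,0],[0,0,0,0]]'
python3 nudge.py '[[0,0,0.0007,0],[0,0,0,0],[0,0,0,0],[0,0,0,0]]'
```

```text
time: 13.27
position: [0.4523, -0.1314, 0.035]
tool_rot: [1.0, -0.001, -0.0, -0.0]
ft_force: [0.4, -0.9, 0.0]
grip_width: 0.0513
grip_force: 8.0
time: 13.6
position: [0.452, -0.1313, 0.0341]
tool_rot: [1.0, -0.001, -0.0, -0.0]
ft_force: [-0.1, -0.1, 2.6]
grip_width: 0.0515
grip_force: 8.0
time: 13.93
position: [0.4517, -0.1312, 0.0334]
tool_rot: [1.0, -0.001, -0.001, -0.0]
ft_force: [-2.7, 1.8, 5.0]
grip_width: 0.0511
grip_force: 8.0
```

```bash
python3 nudge.py '[[0,0,0,0],[0,0,0,0],[0,0,0,0],[0,0,0,0],[0,0,0,0],[0,0,0,0]]' 0.07
python3 nudge.py '[[0,0,-0.01,0],[0,0,-0.03,0],[0,0,-0.04,0],[0,0,-0.04,0],[0,0,-0.03,0],[0,0,0,0],[0.0118,-0.0377,0,0],[0.0118,-0.0377,0,0],[0.0118,-0.0377,0,0],[0.0118,-0.0377,0,0],[0.0118,-0.0377,0,0],[0.0118,-0.0377,0,0],[0.0118,-0.0377,0,0],[0.0118,-0.0377,0,0],[0.0118,-0.0377,0,0],[0.0118,-0.0377,0,0]]'
python3 nudge.py '[[0.0118,-0.0377,0,0],[0,0,0,0],[0,0,0,0],[0,0,0,0],[0,0,0,0]]'
python3 - <<'E'
from h import *
c=imaging.camera("wrist"); b=blobs(c["img"],"ball")
for n,p in dict(c=(.582,.2836),d=(.454,.2865)).items():
    u=project(c,[*p,BZ[n]]); q=near(b,u,40); print(n,u.round(),q,None if q is None else cast(c,q,BZ[n]).round(4))
t=imaging.camera("top"); b=blobs(t["img"],"ball")
for n,p in dict(a=(.585,-.127,.052),b=(.453,-.1317,.049)).items():
    q=near(b,project(t,p),20); print(n,cast(t,q,p[2]))
rows_to((.582,.2838),.0135,-np.pi/2)
E
```

```text
time: 14.43
position: [0.4525, -0.1316, 0.0333]
tool_rot: [1.0, -0.001, 0.0, 0.0]
ft_force: [-0.0, 0.6, -1.2]
grip_width: 0.0693
grip_force: 0.0
time: 15.77
position: [0.5707, 0.2472, 0.1832]
tool_rot: [1.0, -0.001, -0.0, 0.0]
ft_force: [-0.0, 0.4, 0.6]
grip_width: 0.0699
grip_force: 0.0
time: 16.18
position: [0.5821, 0.2815, 0.183]
tool_rot: [1.0, -0.002, -0.001, 0.0]
ft_force: [-0.9, -0.7, 0.1]
grip_width: 0.0699
grip_force: 0.0
c [318. 186.] [317.88267085 186.75854254 956.        ] [0.5812 0.2833]
d [316. 287.] [315.82074074 289.37037037 337.5       ] [0.4505 0.2863]
a [ 0.58498911 -0.12752487]
b [ 0.45298489 -0.13181555]
shift [-0.0005 -0.0026  0.1698] turn -0.004 yaw now -1.575 q6 1.85 rad 0.648
```

```bash
python3 nudge.py '[[-0.0007,-0.0018,0.01,0],[0,0,0.035,0],[0,0,0.04,0],[0,0,0.035,0],[0,0,0.03,0],[0,0,0.015,0],[0,0,0.005,0],[0,0,0,0],[0,0,0,0]]' 0.06
python3 nudge.py '[[0,0,0,0],[0,0,0,0],[0,0,0,0],[0,0,0,0],[0,0,0,0],[0,0,0,0],[0,0,0,0],[0,0,0,0]]' 0.03 8
python3 nudge.py '[[0,0,-0.01,0],[0,0,-0.03,0],[0,0,-0.04,0],[0,0,-0.04,0],[0,0,-0.01,0],[0,0,0,0],[0,0,0,0],[0,0,0,0]]'
python3 -c "
from h import *
rows_to((.5762,-.2907),.038,-np.pi/2)"
```

```text
time: 17.03
position: [0.583, 0.2845, 0.0138]
tool_rot: [1.0, -0.001, 0.0, -0.0]
ft_force: [-0.2, -0.2, -0.0]
grip_width: 0.06
grip_force: 0.0
time: 17.7
position: [0.583, 0.2849, 0.0143]
tool_rot: [1.0, -0.001, 0.001, -0.0]
ft_force: [0.5, -0.6, 5.6]
grip_width: 0.0404
grip_force: 8.0
time: 18.37
position: [0.5805, 0.2842, 0.1413]
tool_rot: [1.0, -0.001, -0.002, 0.001]
ft_force: [-0.1, -0.7, -0.5]
grip_width: 0.0404
grip_force: 8.0
shift [-0.0026  0.5748  0.104 ] turn -0.002 yaw now -1.573 q6 1.86 rad 0.645
```

```bash
python3 nudge.py '[[-0.0003,0.0383,0,0],[-0.0003,0.0383,0,0],[-0.0003,0.0383,0,0],[-0.0003,0.0383,0,0],[-0.0003,0.0383,0,0],[-0.0003,0.0383,0,0],[-0.0003,0.0383,0,0],[-0.0003,0.0383,0,0],[-0.0003,0.0383,0,0],[-0.0003,0.0383,0,0],[-0.0003,0.0383,0,0],[-0.0003,0.0383,0,0],[-0.0003,0.0383,0,0],[-0.0003,0.0383,0,0],[-0.0003,0.0383,0,0],[0,0,0,0],[0,0,0,0],[0,0,0,0]]'
python3 nudge.py '[[0,0,0.015,0],[0,0,0.035,0],[0,0,0.03,0],[0,0,0.01,0],[0,0,0.005,0],[0,0,0,0],[0,0,0,0],[0,0,0,0],[0,0,0,0]]'
python3 - <<'E'
from h import *
c=imaging.camera("wrist"); cv2.imwrite("pics/w4.png",c["img"][:,:,::-1]); o=readout.get_obs()
C=o["position"]+[0,0,.012]; print(project(c,C), project(c,[.5762,-.2907,.03]))
rows_to((.5762,-.2907),.033,-np.pi/2)
E
```

```text
time: 19.87
position: [0.5749, -0.2886, 0.1408]
tool_rot: [1.0, -0.002, -0.002, -0.002]
ft_force: [0.3, 0.2, -1.0]
grip_width: 0.0406
grip_force: 8.0
time: 20.62
position: [0.5777, -0.2904, 0.0502]
tool_rot: [1.0, -0.001, 0.001, 0.001]
ft_force: [0.3, -0.3, -0.8]
grip_width: 0.0402
grip_force: 8.0
[318.89000856 250.99256521] [319.59773466 232.38074723]
shift [-0.0013  0.0004  0.017 ] turn -0.002 yaw now -1.573 q6 0.93 rad 0.645
```

View pics/w4.png

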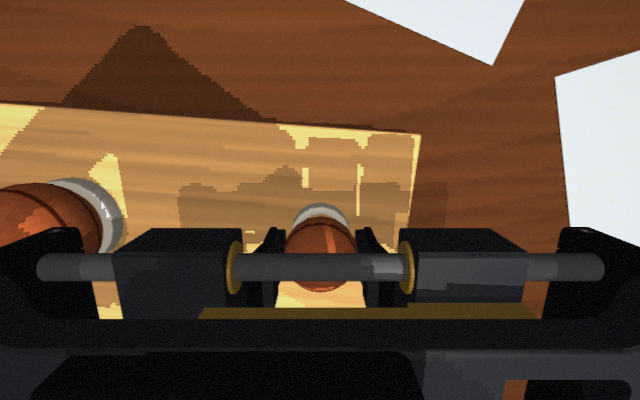

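Wrist view: ball c is held at (321,254) in line with ring c, whose edge shows at (320,207). Ball a is seated on the left.

```bash
python3 nudge.py '[[-0.001,0.0003,0.009,0],[0,0,0.006,0],[0,0,0,0],[0,0,0,0],[0,0,0,0]]'
python3 nudge.py '[[0,0,0.001,0],[0,0,0,0],[0,0,0,0],[0,0,0,0]]'
python3 nudge.py '[[0,0,0.001,0],[0,0,0,0],[0,0,0,0],[0,0,0,0]]'
```

```text
time: 21.08
position: [0.5753, -0.29, 0.0331]
tool_rot: [1.0, -0.001, -0.0, -0.0]
ft_force: [0.3, -0.5, -0.2]
grip_width: 0.0402
grip_force: 8.0
time: 21.42
position: [0.5756, -0.2901, 0.0327]
tool_rot: [1.0, -0.001, 0.0, 0.0]
ft_force: [-0.1, -0.4, 3.6]
grip_width: 0.0398
grip_force: 8.0
time: 21.75
position: [0.5757, -0.2901, 0.0323]
tool_rot: [1.0, -0.001, 0.0, 0.0]
ft_force: [-1.9, 1.3, 7.8]
grip_width: 0.0404
grip_force: 8.0
```

```bash
python3 nudge.py '[[0,0,0,0],[0,0,0,0],[0,0,0,0],[0,0,0,0],[0,0,0,0],[0,0,0,0]]' 0.06
python3 nudge.py '[[0,0,-0.01,0],[0,0,-0.03,0],[0,0,-0.04,0],[0,0,-0.04,0],[0,0,-0.03,0],[-0.0081,-0.0385,0,0],[-0.0081,-0.0385,0,0],[-0.0081,-0.0385,0,0],[-0.0081,-0.0385,0,0],[-0.0081,-0.0385,0,0],[-0.0081,-0.0385,0,0],[-0.0081,-0.0385,0,0],[-0.0081,-0.0385,0,0],[-0.0081,-0.0385,0,0],[-0.0081,-0.0385,0,0],[-0.0081,-0.0385,0,0],[-0.0081,-0.0385,0,0],[-0.0081,-0.0385,0,0],[-0.0081,-0.0385,0,0],[-0.0081,-0.0385,0,0]]'
python3 nudge.py '[[0,0,0,0],[0,0,0,0],[0,0,0,0],[0,0,0,0]]'
python3 - <<'E'
from h import *
c=imaging.camera("wrist"); b=blobs(c["img"],"ball")
for n,p in dict(d=(.454,.2865)).items():
    u=project(c,[*p,BZ[n]]); q=near(b,u,40); print(n,u.round(),q,None if q is None else cast(c,q,BZ[n]).round(4))
t=imaging.camera("top"); b=blobs(t["img"],"ball")
for n,p in dict(a=(.585,-.127,.052),b=(.453,-.1317,.049),c=(.576,-.2905,.045)).items():
    q=near(b,project(t,p),20); print(n,cast(t,q,p[2]))
rows_to((.4535,.2867),.011,-np.pi/2)
E
```

```text
time: 22.25
position: [0.5754, -0.2899, 0.031]
tool_rot: [1.0, -0.001, -0.0, -0.0]
ft_force: [0.0, -0.7, 0.1]
grip_width: 0.0594
grip_force: 0.0
time: 23.92
position: [0.4547, 0.2896, 0.1823]
tool_rot: [1.0, -0.001, 0.001, -0.0]
ft_force: [0.1, 0.2, -0.1]
grip_width: 0.0597
grip_force: 0.0
time: 24.25
position: [0.4556, 0.2866, 0.1816]
tool_rot: [1.0, -0.002, 0.0, 0.0]
ft_force: [0.3, 0.1, 0.3]
grip_width: 0.06
grip_force: 0.0
d [320. 187.] [319.65531915 187.71134752 470.        ] [0.453  0.2865]
a [ 0.58505729 -0.12748758]
b [ 0.45306552 -0.13154261]
c [ 0.57619925 -0.29107067]
shift [-0.0023 -0.0004  0.1705] turn -0.005 yaw now -1.575 q6 1.93 rad 0.537
```

Ball c is seated. Next is ball d.

```bash
python3 nudge.py '[[-0.0023,0,0.01,0],[0,0,0.035,0],[0,0,0.04,0],[0,0,0.035,0],[0,0,0.03,0],[0,0,0.015,0],[0,0,0.0055,0],[0,0,0,0],[0,0,0,0]]' 0.05
python3 nudge.py '[[0,0,0,0],[0,0,0,0],[0,0,0,0],[0,0,0,0],[0,0,0,0],[0,0,0,0],[0,0,0,0],[0,0,0,0]]' 0.02 6
python3 nudge.py '[[0,0,-0.01,0],[0,0,-0.03,0],[0,0,-0.04,0],[0,0,-0.04,0],[0,0,-0.01,0],[0,0,0,0],[0,0,0,0],[0,0,0,0]]'
python3 -c "
from h import *
rows_to((.4518,-.2777),.045,-np.pi/2)"
```

```text
time: 25.1
position: [0.454, 0.2873, 0.0114]
tool_rot: [1.0, -0.002, 0.0, -0.0]
ft_force: [0.5, -0.5, -0.0]
grip_width: 0.05
grip_force: 0.0
time: 25.77
position: [0.4535, 0.288, 0.0114]
tool_rot: [1.0, -0.001, 0.001, -0.0]
ft_force: [-0.1, -0.8, 5.7]
grip_width: 0.0297
grip_force: 6.0
time: 26.43
position: [0.4516, 0.2872, 0.1395]
tool_rot: [1.0, -0.001, -0.002, 0.001]
ft_force: [-0.2, 0.8, -0.9]
grip_width: 0.0293
grip_force: 6.0
shift [0.0017 0.5647 0.0952] turn -0.002 yaw now -1.573 q6 1.93 rad 0.53
```

```bash
python3 nudge.py '[[0,0.0377,0,0],[0,0.0377,0,0],[0,0.0377,0,0],[0,0.0377,0,0],[0,0.0377,0,0],[0,0.0377,0,0],[0,0.0377,0,0],[0,0.0377,0,0],[0,0.0377,0,0],[0,0.0377,0,0],[0,0.0377,0,0],[0,0.0377,0,0],[0,0.0377,0,0],[0,0.0377,0,0],[0,0.0377,0,0],[0,0,0,0],[0,0,0,0],[0,0,0,0]]'
python3 nudge.py '[[0,0,0.015,0],[0,0,0.035,0],[0,0,0.03,0],[0,0,0.01,0],[0,0,0.003,0],[0,0,0,0],[0,0,0,0],[0,0,0,0],[0,0,0,0]]'
python3 - <<'E'
from h import *
c=imaging.camera("wrist"); cv2.imwrite("pics/w5.png",c["img"][:,:,::-1]); o=readout.get_obs()
print(project(c,o["position"]+[0,0,.0088]), project(c,[.4518,-.2777,.03]))
rows_to((.4518,-.2777),.032,-np.pi/2)
E
```

```text
time: 27.93
position: [0.4502, -0.2764, 0.1388]
tool_rot: [1.0, -0.002, -0.002, -0.002]
ft_force: [-0.1, 0.3, 0.4]
grip_width: 0.0294
grip_force: 6.0
time: 28.68
position: [0.4526, -0.2784, 0.0493]
tool_rot: [1.0, -0.001, 0.001, 0.001]
ft_force: [-0.4, 0.5, 0.1]
grip_width: 0.0292
grip_force: 6.0
[318.9668763  248.54144078] [318.09289041 231.90348403]
shift [-0.0007 -0.0007  0.0171] turn -0.002 yaw now -1.573 q6 0.81 rad 0.53
```

View pics/w5.png

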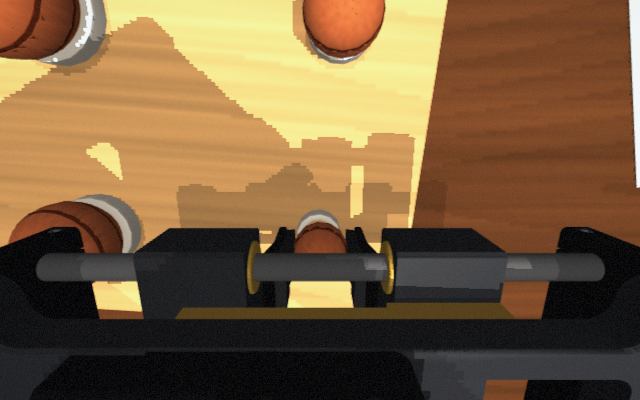

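Wrist view: ball d is held at (321,245), in line with ring d, whose edge shows at (319,216). Balls a, b and c are on their rings.

```bash
python3 nudge.py '[[-0.0003,-0.0003,0.009,0],[0,0,0.006,0],[0,0,0,0],[0,0,0,0],[0,0,0,0]]'
python3 nudge.py '[[0,0,0.001,0],[0,0,0,0],[0,0,0,0],[0,0,0,0]]'
python3 nudge.py '[[0,0,0.0007,0],[0,0,0,0],[0,0,0,0],[0,0,0,0]]'
```

```text
time: 29.15
position: [0.4513, -0.2773, 0.0325]
tool_rot: [1.0, -0.001, -0.0, -0.0]
ft_force: [-0.3, 0.2, 0.2]
grip_width: 0.0291
grip_force: 6.0
time: 29.48
position: [0.4515, -0.2774, 0.032]
tool_rot: [1.0, -0.001, 0.0, 0.0]
ft_force: [-0.8, 0.8, 1.6]
grip_width: 0.0295
grip_force: 6.0
time: 29.82
position: [0.4513, -0.2774, 0.0314]
tool_rot: [1.0, -0.001, -0.0, -0.0]
ft_force: [-1.5, 0.8, 5.3]
grip_width: 0.029
grip_force: 6.0
```

Contact made. I'm releasing, lifting clear and checking everything.

```bash
python3 nudge.py '[[0,0,0,0],[0,0,0,0],[0,0,0,0],[0,0,0,0],[0,0,0,0],[0,0,0,0]]' 0.05
python3 nudge.py '[[0,0,-0.01,0],[0,0,-0.03,0],[0,0,-0.04,0],[0,0,-0.04,0],[0,0,-0.04,0],[0,0.03,0,0],[0,0.03,0,0],[0,0.03,0,0],[0,0.03,0,0],[0,0.03,0,0],[0,0,0,0],[0,0,0,0],[0,0,0,0],[0,0,0,0]]'
python3 - <<'E'
from h import *
t=imaging.camera("top"); b=blobs(t["img"],"ball")
for n,p in dict(a=(.585,-.127,.052),b=(.453,-.1317,.049),c=(.576,-.2905,.045),d=(.4518,-.2777,.041),k=(.572,.138,.045)).items():
    q=near(b,project(t,p),20); print(n,None if q is None else cast(t,q,p[2]))
c=imaging.camera("scene"); cv2.imwrite("pics/s2.png",c["img"][:,:,::-1])
E
```

```text
time: 30.32
position: [0.4515, -0.2775, 0.031]
tool_rot: [1.0, -0.001, 0.0, -0.0]
ft_force: [-0.2, 0.2, -0.3]
grip_width: 0.0492
grip_force: 0.0
time: 31.48
position: [0.4509, -0.4259, 0.1912]
tool_rot: [1.0, -0.001, -0.0, -0.001]
ft_force: [0.8, 1.0, 0.1]
grip_width: 0.05
grip_force: 0.0
a [ 0.58494765 -0.12749809]
b [ 0.45267968 -0.13236645]
c [ 0.5762017  -0.29161314]
d [ 0.45255271 -0.27854779]
k [0.57170858 0.13713932]
```

View pics/s2.png

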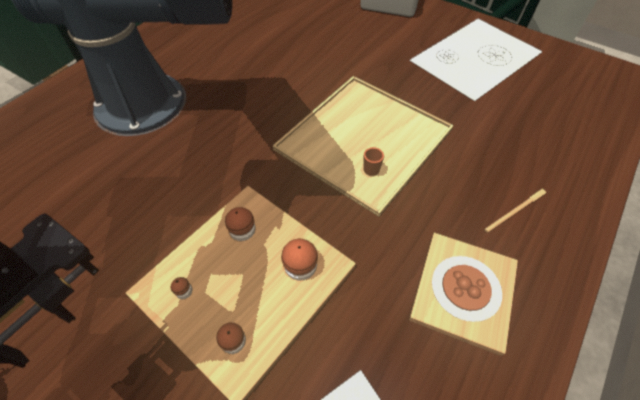

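The scene view shows all four balls on their rings: a (299,256), b (239,222), c (231,337) and d (180,287). The beaker hasn't moved, at (373,161), and the arm is clear.

```bash
python3 -c "
from rig import robot, imaging, readout
print(robot.hand_in())"
```

```text
the job is handed in; nothing more can be done
None
```

All four baubles are seated on the rings of their own size, set down largest to smallest. The beaker stands untouched in the tray, and the job was handed in at about 32 s of the 104 s allowed.

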